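# Undo the captive screw and draw out the test module

### The arm

A 7-joint arm with a two-finger parallel gripper is mounted at the origin on the work surface. World frame = base frame: x ahead of the robot, y to its left, z up, the work surface at z = 0. Lengths are in mm, angles in rad, forces in N, time in s.
With the tool pointing down it reaches from about 350 to 900 mm from the base axis. Payload 19.9 kg.
Tool frame: the origin (TCP) lies at the very end of the fingers, on their centre line; the grasp point (between the pads) lies 19 mm behind it; z points along the fingers, y is the direction in which the jaws open and shut (so a half turn about z gives the same grasp; the last joint's range is limited). The gripper opens to 94 mm and grips with 3 to 60 N. Pads are 16 mm wide; open, the fingers measure 119 mm over their backs; the gripper's body (75 mm by 177 mm) begins 78 mm behind the grasp point.
Start: joints at [-1.327, 0.417, -0.01, 1.614, 0.005, 1.111, -0.053], TCP at [176.193, 599.629, 205.425] pointing down, gripper open.
Joint ranges: [-2.81, 2.81], [-0.39, 2.02], [-1.27, 1.25], [0.06, 2.57], [-1.19, 4.33], [0.19, 2], [-2.82, 2.82]. Speed limits (rad/s): [1.89, 1.89, 2.39, 2.39, 3.01, 3.01, 3.01].

### API

Orientations are given as a unit quaternion [x, y, z, w].
In Python, from station import r gives the robot as it stands.
- The arm moves only by the tool carry_out, never from a script. Its argument "motion" is one flat list of numbers, 7 for each row, row after row: the opening, from 0 (shut) to 1 (fully open), then the shift along the world's x, y, z in units of 60 mm (1.0 is 60 mm), then the turn, a rotation vector about the world's x, y, z in units of 10 degrees (1.0 is 10 degrees). In form: [jaw, x, y, z, wx, wy, wz, jaw, x, y, z, wx, wy, wz, ...]. A call has 1 to 20 rows; each row is the pose to reach, as a shift and turn from the pose commanded when the call began; what a row does not reach only later rows make up. A row lasts 1/8 s, in which the tool goes at most 62.5 mm and 10.7 degrees, less where a joint would pass 70% of its speed; a pose out of reach is approached as far as the arm can. A call with a gripper value outside its range is refused whole. The fingers move at their own pace and stop on an object; "grip_force" is the grip in N (left out, the last holds). Time passes only in rows, so rows that repeat a pose let the fingers close. It gives the time, the measured TCP pose, the force and the opening at its end, in the units of the state.
- r.get_state(): the state, without advancing time (a new reading comes with each control period).
- r.grab_frame(name): name is "scene" or "top" or "wrist"; returns the picture (400x640x3 uint8, red, green, blue); there is no depth.
- r.calibration(name): a dict with "fx", "fy", "cx", "cy" (pixels), "origin" and "orientation" of the camera in the world. Camera axes: x right, y down, z forward; pixel columns grow to the right and rows downward; lengths in mm; the calibration is good to about 2 mm. A picture is of the moment at which its call begins: read the wrist's pose just before it. calibration takes no time and is no camera call; for the wrist camera it gives the pose at the moment of the call.
- r.job_done(): hands the job in, once; it reports no verdict.
Trained networks look in the newest picture that a camera, given by its name, has taken for a name from the list of things; names that differ only in an ending like _2 or _b are one class to them, and where a whole thing is asked for, a point or a joint stands for the part that bears it (a point fixed in the world has none). Each returns a list of dicts, best first, with "confidence" (0 to 1); they miss things now and then, are a little off and sometimes report something else, mostly with a low value. They report only what shows in the picture. A call takes as long as a camera call.
- r.boxes_of(camera, name): "pixel" ([column, row] in pixels, amid what is visible of it).
- r.pinpoint(camera, name): "pixel" ([column, row] in pixels: a listed point, or the origin of a listed thing).
The state is a dict: "clock": time; "joints": joint angles; "joint_vel": joint speeds; "tau": joint torques, N m; "eef_pos": TCP position; "orientation": TCP orientation; "contact_force": force on the tool from outside, world axes, zero at the start; "ft_torque": the same for the moment, N m; "opening": opening from 0.0 (shut) to 1.0 (fully open).
Only numpy, scipy, OpenCV 4.12 (cv2) and the standard library are available. Lean on these libraries where they do the work, as an engineer would, in place of code of your own. Each camera call takes 0.05 s, during which the arm holds its last target.

### The job

Undo the spring-loaded captive screw on top of the aluminium chassis: pull its knurled head gently outward (up) against the spring, turn it anticlockwise until its thread catches, and wind it up until it stays raised by itself when let go and no longer locks the module. Then draw the module fully out by its upright black pull tab and let go. Never force the screw, and leave the other things on the bench undisturbed.

Things in the scene. Friction and masses are not known exactly. Their poses are not given: they have to be found in the camera images.
- chassis: aluminium box, 220 long x 140 wide x 60 mm high, fixed to the bench. Origin: on the bench surface exactly below the screw's axis; z up. Its front, where the module comes out, looks along its -x, at x = -100 mm; the back is at x = +120 mm. Two plain black caps, 18 mm wide and 9 mm high, at the back corners of its top, are no screws.
- screw: head of the captive screw: knurled steel cylinder, 32 mm in diameter, 24 mm high, axis upright; origin at its centre (91 mm above the bench at rest, the underside 1.5 mm above the ferrule, which is narrower). A spring pulls it down with 5 N at rest and 0.25 N more per mm of lift; grease adds 1.2 N per 10 mm/s. It is round and may be gripped at any yaw.
- shank: the hidden part of the screw below the head, with its thread and locking tip (same origin and axes as the head). Forcing the thread or dragging the locked module against the tip loads it; it bears up to 20 N.
- screw_lift (a joint): how far the screw is raised, m; 0 at rest. Pulled straight up it meets the underside of the thread, a firm stop (1 mm per 8 N), at 6 to 7.5 mm, different each time. Only at the mouth of the thread can it be pulled up another 9 mm, to a second stop. Let go before the thread carries it, it snaps back to 0. Wound up by 15 mm or more it counts as undone.
- screw_turn (a joint): angle of the screw, rad, growing anticlockwise seen from above; 0 at the start. The mouth lets it rise over about 0.2 rad of turn, beginning somewhere between 0.1 and 1.2 rad: not to be seen, only felt, by a light upward pull of a few N beyond the spring's while turning. Turning friction 0.06 to 0.1 N m.
- module (a joint): how far the module is drawn out of the chassis, m, along the chassis' -x; 0 in, 0.05 at its stop. It slides with about 2 N of friction and weighs about 0.6 kg. The screw's tip locks it after 1.5 mm of play until the screw is raised 14 mm.
- tab_top (a point): middle of the top edge of the module's black pull tab: upright plate 10 mm thick (along the chassis' x), 50 mm wide (along y), its top 75 mm above the bench and 60 mm above the lip it stands on; 155 mm from the screw's axis towards the front. Moves with the module.
- screwdriver: bystander: orange screwdriver, 190 mm, lying on the bench beside the chassis
- terminal_strip: bystander: green terminal strip, 60 x 16 x 12 mm, lying on top of the chassis near its back edge
- connector: bystander: dark round metal connector, 32 mm wide, 28 mm high, standing beside the chassis
- solder_spool: bystander: grey spool, 50 mm wide, 36 mm high
- flux_jar: bystander: small amber jar, 44 mm wide, 45 mm high
- pliers: bystander: pliers with yellow handles, 150 mm long
- marker: bystander: blue marker pen, 100 mm long
- ferrule (a point): middle of the top of the steel ferrule (29 mm wide, 77.5 mm above the bench) that holds the thread. From the end of the mouth on, the thread carries the screw at about 12.5 to 14.5 mm of lift, with 2 mm of play above, and lifts it 2.1 mm per rad, holding it against the spring, to an end stop 2.9 rad past the mouth's beginning (5.5 mm higher). Turned on while only half raised in the mouth, it jams.

How it is judged (in metres and radians):
On the way, in this order (a step that is already met when the one before it is completed fails the run):
1. the screw is pulled up through the mouth of the thread (value of joint screw_lift above 0.0115 m), for 0.2 s.
2. the screw is wound up at least 15 mm and stays there, let go, with the module still in (value of joint screw_lift above 0.015 m and contact force between the fingers and screw below 0.3 N and value of joint module below 0.004 m), for 0.3 s.
At the end, for the whole second after the job is handed in: the screw stays raised by its thread by at least 14.8 mm, the module is drawn out at least 45 mm of its 50 mm and at rest, and nothing is held (value of joint screw_lift above 0.0148 m and value of joint module above 0.045 m and velocity of joint module below 0.005 m/s and contact force between the fingers and anything else below 0.3 N); the robot touches nothing.
It fails at once if the screw's shank is loaded with more than 20 N (thread forced, or module dragged against the locking tip) (contact force between shank and anything else above 20 N).
It fails at once if a bystander is moved by more than 30 mm (distance of any of screwdriver, terminal_strip, connector, solder_spool, flux_jar, pliers, marker from where it was at the start of the episode above 0.03 m).
It also fails if it takes over 72 s, if anything falls off the work surface, if the arm or the gripper's body presses on something with over 40 N, if the wrist force passes 120 N, or if a joint passes its speed limit or range.

## Working session

There is one attempt and no reset: what is moved stays moved. The work goes in short steps, Python scripts to look and compute and a tool call to move; the robot and the scene stay as the last step left them, time stands still between calls to the robot, and variables do not carry over. Pictures are saved under pics/ and viewed, and the job is handed in when it is done.

Besides the shell and the picture viewer there is one more tool, called after ">>>" as a command line: name --argument value ..., lists and objects as JSON in quotes. carry_out: Moves the arm, as the interface text tells. Its arguments: {"type":"object","properties":{"motion":{"type":"array"},"grip_force":{"type":"number"}},"required":["motion"]}

```bash
mkdir -p pics; cat > h.py <<'E'
from station import r
import numpy as np, cv2
from scipy.spatial.transform import Rotation as R
def ray(cam,px):
    c=r.calibration(cam); d=np.array([(px[0]-c['cx'])/c['fx'],(px[1]-c['cy'])/c['fy'],1.])
    o=c['orientation']; 
    Rm=R.from_quat(o).as_matrix() if np.size(o)==4 else np.array(o).reshape(3,3)
    return np.array(c['origin'],float),Rm@d
def atz(cam,px,z):
    o,d=ray(cam,px); return o+d*(z-o[2])/d[2]
def save(cam,n):
    im=r.grab_frame(cam); cv2.imwrite('pics/'+n+'.png',im[:,:,::-1]); return im
def st():
    s=r.get_state(); print('t',round(s['clock'],2),'p',np.round(s['eef_pos'],1),'q',np.round(s['orientation'],3),'F',np.round(s['contact_force'],2),'T',np.round(s['ft_torque'],3),'op',round(s['opening'],3),'j',np.round(s['joints'],2)); return s
E
python3 - <<'E'
from h import *
st()
for c in ('scene','top'):
    save(c,c+'0')
    print(c,r.calibration(c))
    for n,z in (('screw',91),('ferrule',77.5),('tab_top',75),('chassis',0)):
        for d in r.pinpoint(c,n)[:2]: print(n,d, np.round(atz(c,d['pixel'],z),1))
E
```

```text
t 0.0 p [176.1 599.3 204.8] q [ 0.142  0.99  -0.001 -0.   ] F [-0.92 -0.18  0.29] T [ 0.01  -0.02  -0.016] op 0.996 j [-1.33  0.42 -0.01  1.61  0.    1.11 -0.05]
scene {'fx': 396.77664335501987, 'fy': 396.77664335501987, 'cx': 324.17980981361916, 'cy': 200.54155721409978, 'origin': array([1225.1889088 , -266.83373969,  781.02272113]), 'orientation': array([ 0.7456074 ,  0.53392798, -0.22731998, -0.32759143])}
screw {'pixel': [329.0, 208.9], 'confidence': 0.63} [561.  -16.8  91. ]
ferrule {'pixel': [327.6, 211.8], 'confidence': 0.61} [556.8 -18.7  77.5]
ferrule {'pixel': [176.9, 210.3], 'confidence': 0.57} [ 431.7 -377.1   77.5]
tab_top {'pixel': [266.0, 222.3], 'confidence': 0.59} [ 541.1 -173.8   75. ]
chassis {'pixel': [325.1, 233.1], 'confidence': 0.61} [556.9 -24.4   0. ]
top {'fx': 507.66940817320796, 'fy': 507.66940817320796, 'cx': 320.2702429642544, 'cy': 193.45171587731267, 'origin': array([ 235.31248712,   13.80968635, 1312.33819824]), 'orientation': array([-0.68507464,  0.72060716, -0.07543496,  0.07554883])}
screw {'pixel': [166.7, 271.2], 'confidence': 0.74} [329.7 382.8  91. ]
screw {'pixel': [328.3, 171.1], 'confidence': 0.51} [556.3 -15.5  91. ]
ferrule {'pixel': [330.0, 167.2], 'confidence': 0.96} [569.8 -20.6  77.5]
tab_top {'pixel': [386.6, 173.4], 'confidence': 0.58} [ 547.  -161.9   75. ]
chassis {'pixel': [329.1, 181.6], 'confidence': 0.93} [551.3 -18.2   0. ]
chassis {'pixel': [168.6, 270.3], 'confidence': 0.52} [338.7 405.5   0. ]
```

View pics/scene0.png

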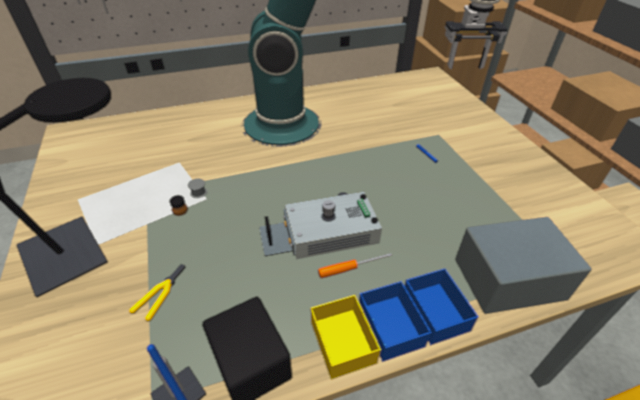

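View pics/top0.png

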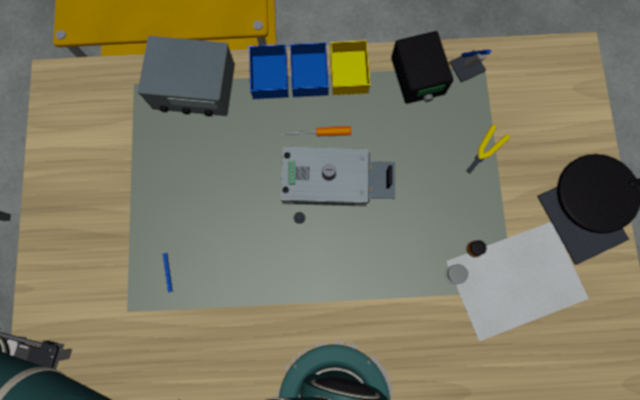

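>>> carry_out --motion '[1,0.5,-0.9,0.2,0,0,0,1,1.0,-1.8,0.4,0,0,0,1,1.5,-2.7,0.6,0,0,0,1,2.0,-3.5,0.8,0,0,0,1,2.5,-4.4,1,0,0,0,1,3,-5.3,1,0,0,0,1,3.5,-6.2,1,0,0,0,1,4,-7,1,0,0,0,1,4.5,-7.8,1,0,0,0,1,5,-8.6,1,0,0,0,1,5.5,-9.4,1,0,0,0,1,5.9,-10,1,0,0,0,1,6.2,-10.3,1,0,0,0,1,6.2,-10.3,1,0,0,0,1,6.2,-10.3,1,0,0,0,1,6.2,-10.3,1,0,0,0]'

```text
clock: 2.5
eef_pos: [547.8, -17.5, 265.6]
orientation: [0.142, 0.99, 0.0, 0.0]
contact_force: [-0.6, -0.5, 0.9]
opening: 0.996
```

```bash
python3 - <<'E'
from h import *
st()
for c in ('wrist',):
    save(c,c+'1')
    print(c,r.calibration(c))
    for n,z in (('screw',91),('tab_top',75),('chassis',0)):
        for d in r.pinpoint(c,n)[:2]: print(n,d, np.round(atz(c,d['pixel'],z),1))
E
```

```text
t 2.5 p [547.8 -17.5 265.6] q [0.142 0.99  0.    0.   ] F [-0.58 -0.5   0.94] T [-0.039 -0.021 -0.015] op 0.996 j [-0.46  0.25  0.53  1.75 -0.13  1.18  1.39]
wrist {'fx': 330.68836471079595, 'fy': 330.68836471079595, 'cx': 319.00742600281956, 'cy': 192.4629222473915, 'origin': array([481.9330786 ,   2.66743923, 445.13644152]), 'orientation': array([0.79446696, 0.59514397, 0.07263993, 0.09669203])}
screw {'pixel': [322.5, 184.2], 'confidence': 0.62} [558.2 -15.7  91. ]
tab_top {'pixel': [192.7, 206.3], 'confidence': 0.89} [ 544.5 -169.1   75. ]
chassis {'pixel': [320.1, 170.0], 'confidence': 0.7} [557.9 -18.3   0. ]
```

View pics/wrist1.png

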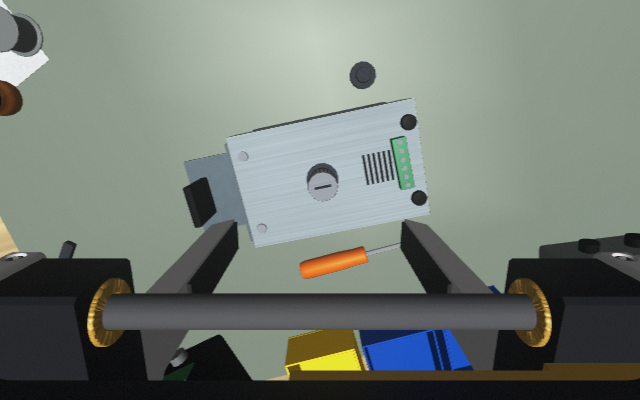

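>>> carry_out --motion '[1,0.1,0,0,0,0,-1,1,0.17,0.02,0,0,0,-2,1,0.17,0.02,0,0,0,-3,1,0.17,0.02,0,0,0,-4,1,0.17,0.02,0,0,0,-5,1,0.17,0.02,0,0,0,-6,1,0.17,0.02,0,0,0,-7,1,0.17,0.02,0,0,0,-8,1,0.17,0.02,0,0,0,-9,1,0.17,0.02,0,0,0,-10,1,0.17,0.02,0,0,0,-11,1,0.17,0.02,0,0,0,-12,1,0.17,0.02,0,0,0,-13,1,0.17,0.02,0,0,0,-14,1,0.17,0.02,0,0,0,-15,1,0.17,0.02,0,0,0,-16,1,0.17,0.02,0,0,0,-17,1,0.17,0.02,0,0,0,-17]'

```text
clock: 4.95
eef_pos: [558.3, -16.9, 265.3]
orientation: [0.998, -0.055, -0.0, 0.0]
contact_force: [-0.7, -0.7, -0.7]
opening: 0.997
```

```bash
python3 - <<'E'
from h import *
st()
for c in ('wrist',):
    save(c,c+'2')
    for n,z in (('screw',91),('tab_top',75),('chassis',0)):
        for d in r.pinpoint(c,n)[:2]: print(n,d, np.round(atz(c,d['pixel'],z),1))
E
```

```text
t 4.95 p [558.3 -16.9 265.3] q [ 0.998 -0.055 -0.     0.   ] F [-0.67 -0.75 -0.65] T [0.012 0.126 0.029] op 0.997 j [-0.86  0.42  1.1   1.73 -0.39  1.24 -1.34]
screw {'pixel': [315.8, 177.7], 'confidence': 0.55} [557.7 -12.5  91. ]
tab_top {'pixel': [454.9, 169.6], 'confidence': 0.8} [ 546.9 -169.8   75. ]
chassis {'pixel': [316.0, 162.5], 'confidence': 0.82} [560.4 -12.3   0. ]
chassis {'pixel': [627.9, 99.0], 'confidence': 0.48} [ 599.1 -423.     0. ]
```

View pics/wrist2.png

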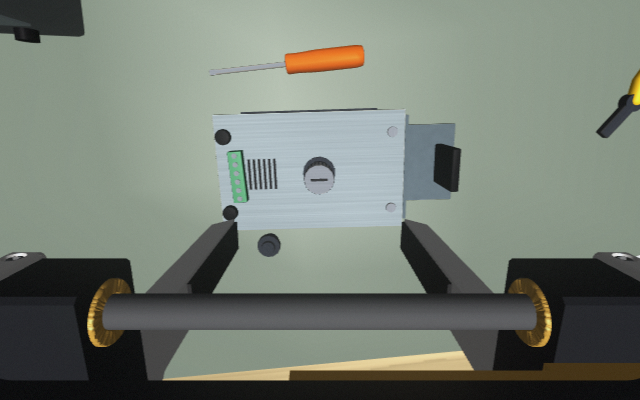

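```bash
python3 - <<'E'
from h import *
im=cv2.imread('pics/wrist2.png')[130:220,270:370]; cv2.imwrite('pics/w2z.png',cv2.resize(im,None,fx=6,fy=6,interpolation=cv2.INTER_CUBIC))
im=cv2.imread('pics/wrist1.png')[140:230,270:370]; cv2.imwrite('pics/w1z.png',cv2.resize(im,None,fx=6,fy=6,interpolation=cv2.INTER_CUBIC))
for px in ((319,175),(319,180),(329,180)): print(np.round(atz('wrist',px,103),1))
E
```

```text
[562.6 -16.6 103. ]
[557.3 -16.  103. ]
[556.1 -26.5 103. ]
```

View pics/w2z.png

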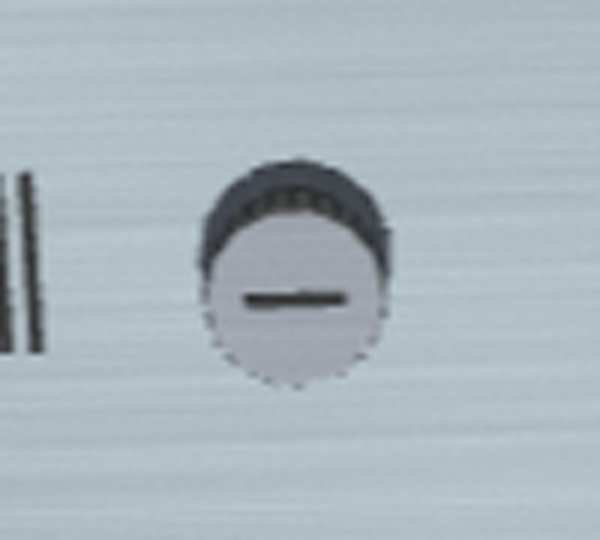

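View pics/w1z.png

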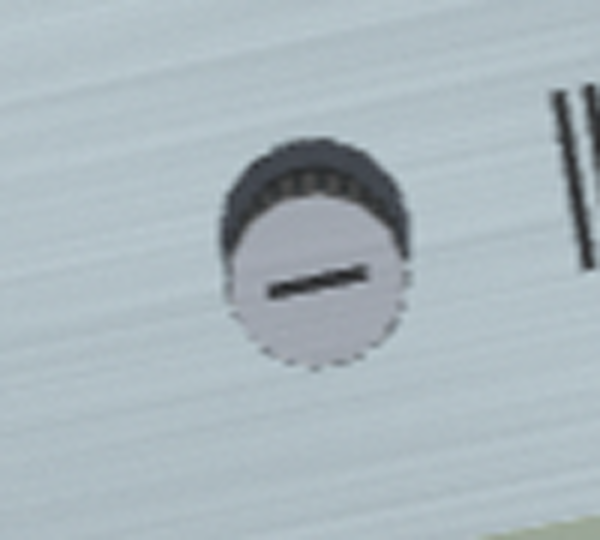

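```bash
python3 - <<'E'
from h import *
def a(px,o,q,z):
    d=R.from_quat(q).as_matrix()@np.array([(px[0]-319.007)/330.688,(px[1]-192.463)/330.688,1]); return o+d*(z-o[2])/d[2]
o=np.array([481.933,2.667,445.136]);q=[0.79446696, 0.59514397, 0.07263993, 0.09669203]
print(a((323,187),o,q,103),a((192.7,206.3),o,q,75)); print(r.calibration('wrist')['origin'])
E
```

```text
[558.63458043 -15.26211387 103.        ] [ 544.39477066 -168.81673106   75.        ]
[628.19454339 -23.89003198 445.0183503 ]
```

>>> carry_out --motion '[1,0,0,-0.6,0,0,0,1,0,0.01,-1.4,0,0,0,1,0,0.01,-2.2,0,0,0,1,0,0.01,-2.8,0,0,0,1,0,0.01,-3.1,0,0,0,1,0,0.01,-3.1,0,0,0,1,0,0.01,-3.1,0,0,0,0,0,0.01,-3.1,0,0,0,0,0,0.01,-3.1,0,0,0,0,0,0.01,-3.1,0,0,0,0,0,0.01,-3.1,0,0,0,0,0,0.01,-3.1,0,0,0,0,0,0.01,-3.1,0,0,0,0,0,0.01,-3.1,0,0,0,0,0,0.01,-3.1,0,0,0]' --grip_force 12

```text
clock: 7.02
eef_pos: [558.3, -16.6, 79.4]
orientation: [0.998, -0.056, -0.0, -0.0]
contact_force: [-0.1, -0.8, -0.2]
opening: 0.338
```

```bash
python3 - <<'E'
from h import *
st()
save('wrist','wrist3')
E
```

```text
t 7.03 p [558.3 -16.6  79.4] q [ 0.998 -0.056 -0.    -0.   ] F [-0.12 -0.77 -0.16] T [-0.035  0.095 -0.031] op 0.338 j [-0.7   0.63  0.9   1.91 -0.63  0.91 -1.17]
```

View pics/wrist3.png

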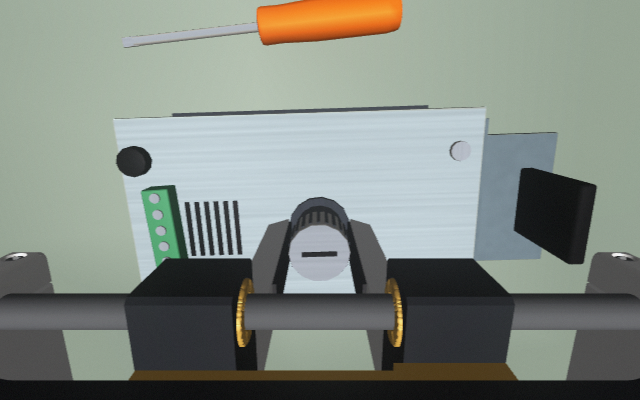

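>>> carry_out --motion '[0,0,0,0,0,0,0,0,0,0,0,0,0,0,0,0,0,0.02,0,0,0,0,0,0,0.04,0,0,0,0,0,0,0.06,0,0,0,0,0,0,0.08,0,0,0,0,0,0,0.09,0,0,0,0,0,0,0.09,0,0,0]' --grip_force 30

```text
clock: 8.07
eef_pos: [558.4, -16.6, 84.9]
orientation: [0.998, -0.056, -0.0, -0.0]
contact_force: [2.0, -1.5, -6.6]
opening: 0.329
```

```bash
python3 - <<'E'
from h import *
st()
E
```

```text
t 8.07 p [558.4 -16.6  84.9] q [ 0.998 -0.056 -0.    -0.   ] F [ 1.96 -1.46 -6.57] T [-0.457 -0.22  -0.032] op 0.329 j [-0.7   0.62  0.91  1.9  -0.62  0.92 -1.18]
```

>>> carry_out --motion '[0,0,0,0.01,0,0,0,0,0,0,0.015,0,0,0,0,0,0,0.015,0,0,0]'

```text
clock: 8.45
eef_pos: [558.3, -16.6, 85.7]
orientation: [0.998, -0.056, -0.0, -0.0]
contact_force: [1.4, -1.8, -7.4]
opening: 0.331
```

>>> carry_out --motion '[0,0,0,0.006,0,0,0,0,0,0,0.006,0,0,0,0,0,0,0.006,0,0,0]'

```text
clock: 8.82
eef_pos: [558.3, -16.6, 86.1]
orientation: [0.998, -0.056, -0.0, -0.0]
contact_force: [0.9, -2.4, -8.6]
opening: 0.333
```

>>> carry_out --motion '[0,0,0,0.006,0,0,0,0,0,0,0.006,0,0,0,0,0,0,0.006,0,0,0]'

```text
clock: 9.2
eef_pos: [558.4, -16.6, 86.5]
orientation: [0.998, -0.056, -0.0, -0.0]
contact_force: [0.9, -1.5, -6.9]
opening: 0.336
```

>>> carry_out --motion '[0,0,0,0.006,0,0,0,0,0,0,0.006,0,0,0,0,0,0,0.006,0,0,0]'

```text
clock: 9.57
eef_pos: [558.4, -16.6, 86.8]
orientation: [0.998, -0.056, -0.0, -0.0]
contact_force: [1.1, -3.3, -8.6]
opening: 0.332
```

```bash
python3 - <<'E'
from h import *
st()
save('wrist','wrist4')
st()
save('scene','s4')
st()
E
```

```text
t 9.57 p [558.4 -16.6  86.8] q [ 0.998 -0.056 -0.    -0.   ] F [ 1.09 -3.27 -8.55] T [-0.698 -0.174  0.031] op 0.332 j [-0.71  0.62  0.91  1.9  -0.62  0.92 -1.18]
t 9.62 p [558.4 -16.6  86.8] q [ 0.998 -0.056 -0.    -0.   ] F [ 0.94 -1.98 -7.69] T [-0.685 -0.229  0.034] op 0.336 j [-0.71  0.62  0.91  1.9  -0.62  0.92 -1.18]
t 9.68 p [558.4 -16.6  86.8] q [ 0.998 -0.056 -0.    -0.   ] F [ 1.05 -2.99 -8.71] T [-0.686 -0.146 -0.033] op 0.333 j [-0.71  0.62  0.91  1.9  -0.62  0.92 -1.18]
```

View pics/wrist4.png

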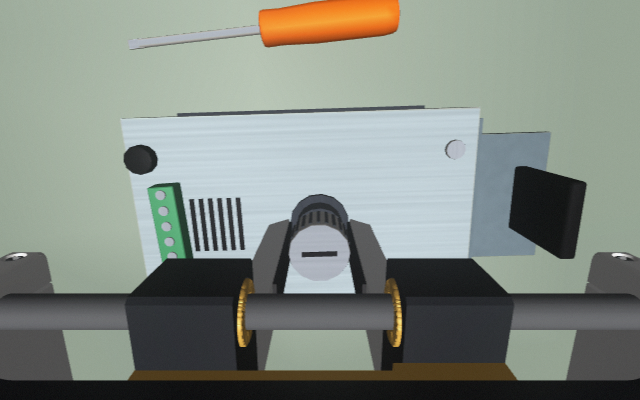

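>>> carry_out --motion '[0,0,0,0.006,0,0,0,0,0,0,0.006,0,0,0,0,0,0,0.006,0,0,0]'

```text
clock: 10.05
eef_pos: [558.3, -16.6, 87.1]
orientation: [0.998, -0.056, -0.0, -0.0]
contact_force: [1.9, -3.0, -11.2]
opening: 0.332
```

```bash
python3 - <<'E'
from h import *
for i in range(3):
    st(); save('scene','s5')
E
```

```text
t 10.05 p [558.3 -16.6  87.1] q [ 0.998 -0.056 -0.    -0.   ] F [  1.86  -2.98 -11.17] T [-0.803 -0.427 -0.037] op 0.332 j [-0.71  0.62  0.91  1.9  -0.61  0.92 -1.18]
t 10.1 p [558.4 -16.6  87.1] q [ 0.998 -0.056 -0.    -0.   ] F [  1.27  -3.68 -11.45] T [-0.856 -0.338 -0.008] op 0.336 j [-0.71  0.62  0.91  1.9  -0.61  0.92 -1.18]
t 10.15 p [558.4 -16.6  87.1] q [ 0.998 -0.056 -0.     0.   ] F [  2.17  -3.83 -12.43] T [-0.782 -0.364  0.015] op 0.334 j [-0.71  0.62  0.91  1.9  -0.61  0.92 -1.18]
```

>>> carry_out --motion '[0,0,0,0,0,0,0.3,0,0,0,0,0,0,0.5,0,0,0,0,0,0,0.5]'

```text
clock: 10.58
eef_pos: [558.4, -16.5, 87.2]
orientation: [1.0, -0.012, -0.0, -0.0]
contact_force: [2.6, -2.2, -12.2]
opening: 0.335
```

```bash
python3 - <<'E'
from h import *
for i in range(2):
    st(); save('scene','s5')
E
```

```text
t 10.57 p [558.4 -16.5  87.2] q [ 1.    -0.012 -0.    -0.   ] F [  2.57  -2.22 -12.2 ] T [-0.626 -0.43   0.083] op 0.335 j [-0.69  0.61  0.89  1.9  -0.6   0.92 -1.11]
t 10.62 p [558.4 -16.5  87.2] q [ 1.    -0.012 -0.    -0.   ] F [  1.77  -2.11 -12.08] T [-0.694 -0.32   0.037] op 0.336 j [-0.69  0.61  0.89  1.9  -0.6   0.92 -1.11]
```

>>> carry_out --motion '[0,0,0,0,0,0,0.3,0,0,0,0,0,0,0.5,0,0,0,0,0,0,0.5]'

```text
clock: 11.05
eef_pos: [558.4, -16.5, 87.2]
orientation: [1.0, 0.032, -0.0, -0.0]
contact_force: [0.5, -1.7, -11.5]
opening: 0.336
```

>>> carry_out --motion '[0,0,0,0,0,0,0.3,0,0,0,0,0,0,0.5,0,0,0,0,0,0,0.5]'

```text
clock: 11.42
eef_pos: [558.3, -16.4, 87.1]
orientation: [0.997, 0.075, -0.0, -0.0]
contact_force: [2.3, 0.2, -10.8]
opening: 0.336
```

```bash
python3 - <<'E'
from h import *
for i in range(2):
    st(); save('wrist','w5')
E
```

```text
t 11.43 p [558.3 -16.4  87.1] q [ 0.997  0.075 -0.    -0.   ] F [  2.3    0.17 -10.8 ] T [-0.003 -0.204  0.068] op 0.336 j [-0.67  0.59  0.85  1.9  -0.56  0.9  -0.96]
t 11.47 p [558.4 -16.4  87.2] q [ 0.997  0.075 -0.    -0.   ] F [  1.05  -0.12 -11.06] T [ 0.018 -0.164  0.07 ] op 0.336 j [-0.67  0.59  0.85  1.9  -0.56  0.9  -0.96]
```

View pics/w5.png

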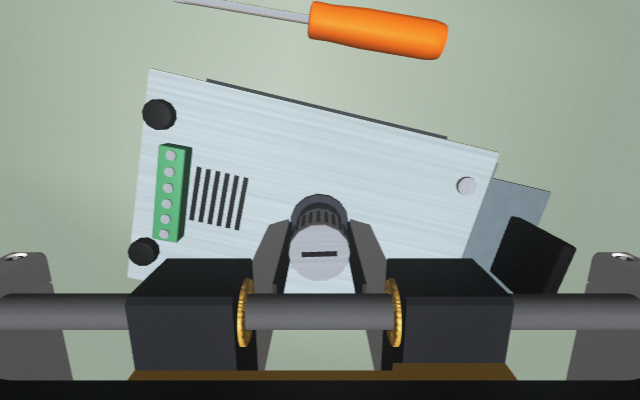

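>>> carry_out --motion '[0,0,0,0,0,0,0.3,0,0,0,0,0,0,0.5,0,0,0,0,0,0,0.5]'

```text
clock: 11.9
eef_pos: [558.3, -16.3, 87.2]
orientation: [0.993, 0.119, -0.0, -0.0]
contact_force: [-0.0, 2.1, -7.5]
opening: 0.334
```

>>> carry_out --motion '[0,0,0,0,0,0,0.3,0,0,0,0,0,0,0.5,0,0,0,0,0,0,0.5]'

```text
clock: 12.28
eef_pos: [558.3, -16.2, 87.2]
orientation: [0.987, 0.162, -0.0, -0.0]
contact_force: [-0.4, 5.4, -7.0]
opening: 0.334
```

>>> carry_out --motion '[0,0,0,0,0,0,-0.2,0,0,0,0.01,0,0,-0.2,0,0,0,0.02,0,0,-0.2,0,0,0,0.02,0,0,-0.2]'

```text
clock: 12.78
eef_pos: [558.3, -16.3, 88.2]
orientation: [0.99, 0.144, -0.0, -0.0]
contact_force: [0.2, 4.8, -9.8]
opening: 0.338
```

```bash
python3 - <<'E'
from h import *
for i in range(2):
    st(); save('wrist','w6')
E
```

```text
t 12.78 p [558.3 -16.3  88.2] q [ 0.99   0.144 -0.    -0.   ] F [ 0.17  4.78 -9.77] T [ 1.226  0.089 -0.007] op 0.338 j [-0.64  0.58  0.81  1.9  -0.53  0.9  -0.85]
t 12.82 p [558.3 -16.3  88.3] q [ 0.99   0.144 -0.    -0.   ] F [-0.16  4.5  -9.88] T [ 1.174  0.108 -0.062] op 0.335 j [-0.64  0.58  0.81  1.9  -0.53  0.9  -0.85]
```

View pics/w6.png

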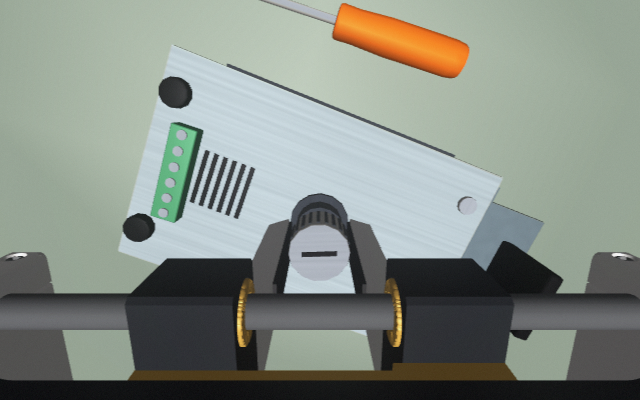

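>>> carry_out --motion '[0,0,0.01,0,0,0,0,0,0,0.01,0,0,0,0]'

```text
clock: 13.12
eef_pos: [558.3, -16.3, 88.3]
orientation: [0.99, 0.144, -0.0, 0.0]
contact_force: [0.7, 1.1, -11.4]
opening: 0.337
```

```bash
python3 - <<'E'
from h import *
for i in range(2):
    st(); save('scene','s6')
E
```

```text
t 13.12 p [558.3 -16.3  88.3] q [ 0.99   0.144 -0.     0.   ] F [  0.71   1.13 -11.42] T [ 0.332  0.032 -0.059] op 0.337 j [-0.65  0.58  0.81  1.9  -0.53  0.89 -0.85]
t 13.18 p [558.3 -16.2  88.3] q [ 0.99   0.144 -0.     0.   ] F [  0.48   1.09 -10.38] T [ 0.207  0.052 -0.04 ] op 0.33 j [-0.65  0.58  0.81  1.9  -0.53  0.89 -0.85]
```

>>> carry_out --motion '[0,0,0,0,0,0,0.2,0,0,0,0,0,0,0.2]'

```text
clock: 13.48
eef_pos: [558.3, -16.2, 88.4]
orientation: [0.987, 0.162, -0.0, -0.0]
contact_force: [-0.1, 1.1, -9.5]
opening: 0.337
```

```bash
python3 - <<'E'
from h import *
for i in range(2):
    st(); save('scene','s6')
E
```

```text
t 13.47 p [558.3 -16.2  88.4] q [ 0.987  0.162 -0.    -0.   ] F [-0.13  1.08 -9.45] T [0.072 0.235 0.057] op 0.337 j [-0.64  0.57  0.81  1.9  -0.53  0.89 -0.82]
t 13.53 p [558.3 -16.2  88.4] q [ 0.987  0.162 -0.    -0.   ] F [-1.24 -0.07 -9.08] T [-0.019  0.259  0.16 ] op 0.336 j [-0.64  0.57  0.81  1.9  -0.53  0.89 -0.82]
```

>>> carry_out --motion '[0,0,0,0,0,0,0,0,0,0,0,0,0,0,0,0,0,0.01,0,0,0,0,0,0,0.01,0,0,0]' --grip_force 55

```text
clock: 14.08
eef_pos: [558.3, -16.1, 89.0]
orientation: [0.987, 0.162, -0.0, 0.0]
contact_force: [-1.1, -3.0, -9.3]
opening: 0.335
```

```bash
python3 - <<'E'
from h import *
for i in range(3):
    st(); save('scene','s7')
im=cv2.imread('pics/s7.png')[160:270,250:400]; cv2.imwrite('pics/s7z.png',cv2.resize(im,None,fx=5,fy=5,interpolation=cv2.INTER_CUBIC))
E
```

```text
t 14.07 p [558.3 -16.1  89. ] q [ 0.987  0.162 -0.     0.   ] F [-1.09 -2.98 -9.27] T [-0.49   0.446  0.05 ] op 0.335 j [-0.64  0.57  0.81  1.9  -0.53  0.89 -0.82]
t 14.12 p [558.3 -16.2  89. ] q [ 0.987  0.162 -0.     0.   ] F [-1.27 -1.78 -8.75] T [-0.585  0.432  0.057] op 0.334 j [-0.64  0.57  0.81  1.9  -0.53  0.89 -0.82]
t 14.18 p [558.3 -16.2  89. ] q [ 0.987  0.162 -0.     0.   ] F [-0.81 -2.96 -8.75] T [-0.626  0.435  0.055] op 0.328 j [-0.64  0.57  0.81  1.9  -0.53  0.89 -0.82]
```

View pics/s7z.png

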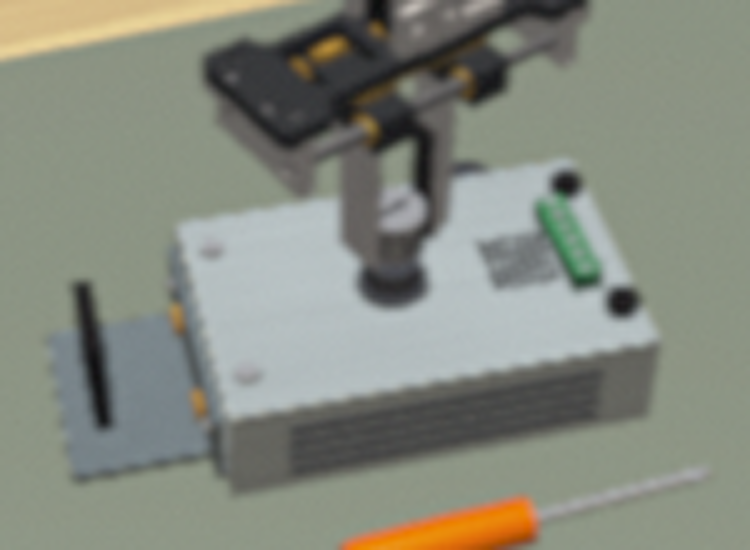

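>>> carry_out --motion '[0,0,0,0.01,0,0,0,0,0,0,0.02,0,0,0,0,0,0,0.02,0,0,0]'

```text
clock: 14.6
eef_pos: [558.4, -16.2, 90.3]
orientation: [0.987, 0.162, -0.0, 0.0]
contact_force: [-1.3, -3.7, -9.3]
opening: 0.333
```

```bash
python3 - <<'E'
from h import *
for i in range(3):
    st(); save('scene','s7')
E
```

```text
t 14.6 p [558.4 -16.2  90.3] q [ 0.987  0.162 -0.     0.   ] F [-1.29 -3.74 -9.25] T [-0.945  0.592  0.047] op 0.333 j [-0.64  0.57  0.81  1.9  -0.52  0.9  -0.82]
t 14.65 p [558.4 -16.1  90.2] q [ 0.987  0.162 -0.     0.   ] F [-2.2  -4.35 -9.35] T [-0.999  0.557  0.071] op 0.331 j [-0.64  0.57  0.81  1.9  -0.52  0.9  -0.82]
t 14.7 p [558.4 -16.1  90.2] q [ 0.987  0.162 -0.     0.   ] F [-1.61 -4.31 -8.33] T [-1.039  0.674  0.106] op 0.333 j [-0.64  0.57  0.81  1.9  -0.52  0.9  -0.82]
```

>>> carry_out --motion '[0,0,-0.005,0.01,0,0,0,0,0,-0.005,0.02,0,0,0,0,0,-0.005,0.03,0,0,0,0,0,-0.005,0.04,0,0,0,0,0,-0.005,0.05,0,0,0,0,0,-0.005,0.06,0,0,0,0,0,-0.005,0.06,0,0,0]'

```text
clock: 15.62
eef_pos: [558.4, -16.2, 93.8]
orientation: [0.987, 0.162, -0.0, -0.0]
contact_force: [-2.7, -1.8, -8.5]
opening: 0.331
```

```bash
python3 - <<'E'
from h import *
for i in range(3):
    st(); save('scene','s7')
E
```

```text
t 15.62 p [558.4 -16.2  93.8] q [ 0.987  0.162 -0.    -0.   ] F [-2.69 -1.84 -8.52] T [-0.417  0.685  0.074] op 0.331 j [-0.64  0.57  0.81  1.9  -0.52  0.9  -0.82]
t 15.68 p [558.4 -16.1  93.8] q [ 0.987  0.162 -0.    -0.   ] F [-1.93 -1.89 -8.92] T [-0.338  0.749  0.011] op 0.333 j [-0.64  0.57  0.81  1.9  -0.52  0.9  -0.82]
t 15.72 p [558.4 -16.2  93.8] q [ 0.987  0.162 -0.    -0.   ] F [-3.28 -0.64 -9.25] T [-0.34   0.837  0.1  ] op 0.331 j [-0.64  0.57  0.81  1.9  -0.52  0.9  -0.82]
```

>>> carry_out --motion '[0,-0.005,0,0.01,0,0,0,0,-0.005,0,0.02,0,0,0,0,-0.005,0,0.02,0,0,0]'

```text
clock: 16.15
eef_pos: [558.3, -16.2, 95.1]
orientation: [0.987, 0.162, 0.0, -0.0]
contact_force: [0.2, -0.9, -9.8]
opening: 0.33
```

```bash
python3 - <<'E'
from h import *
for i in range(3):
    st(); save('scene','s7')
E
```

```text
t 16.15 p [558.3 -16.2  95.1] q [ 0.987  0.162  0.    -0.   ] F [ 0.15 -0.93 -9.75] T [-0.21   0.067  0.085] op 0.33 j [-0.65  0.56  0.81  1.9  -0.52  0.9  -0.82]
t 16.2 p [558.3 -16.2  95.1] q [ 0.987  0.162  0.    -0.   ] F [ 1.17 -0.28 -8.65] T [-0.167  0.032  0.041] op 0.332 j [-0.65  0.56  0.81  1.9  -0.52  0.9  -0.82]
t 16.25 p [558.3 -16.2  95.1] q [ 0.987  0.162  0.    -0.   ] F [ 1.35 -0.89 -9.75] T [-0.172 -0.006  0.039] op 0.332 j [-0.65  0.56  0.81  1.9  -0.52  0.9  -0.82]
```

>>> carry_out --motion '[0,0,0,0.01,0,0,0,0,0,0,0.01,0,0,0]'

```text
clock: 16.55
eef_pos: [558.3, -16.2, 95.7]
orientation: [0.987, 0.162, 0.0, -0.0]
contact_force: [2.6, -0.7, -10.0]
opening: 0.331
```

```bash
python3 - <<'E'
from h import *
for i in range(3):
    st(); save('scene','s7')
E
```

```text
t 16.55 p [558.3 -16.2  95.7] q [ 0.987  0.162  0.    -0.   ] F [  2.59  -0.69 -10.05] T [-0.021 -0.415  0.054] op 0.331 j [-0.65  0.56  0.81  1.9  -0.52  0.9  -0.82]
t 16.6 p [558.3 -16.2  95.7] q [ 0.987  0.162  0.    -0.   ] F [ 2.54 -0.77 -9.29] T [ 0.027 -0.42   0.076] op 0.329 j [-0.65  0.56  0.81  1.9  -0.52  0.9  -0.82]
t 16.65 p [558.3 -16.2  95.7] q [ 0.987  0.162  0.    -0.   ] F [ 2.81 -0.03 -9.86] T [ 0.004 -0.399  0.008] op 0.329 j [-0.65  0.56  0.81  1.9  -0.52  0.9  -0.82]
```

>>> carry_out --motion '[0,0.005,0,0.008,0,0,0,0,0.005,0,0.008,0,0,0]'

```text
clock: 16.95
eef_pos: [558.3, -16.2, 96.0]
orientation: [0.987, 0.162, -0.0, -0.0]
contact_force: [2.2, -0.0, -11.0]
opening: 0.33
```

```bash
python3 - <<'E'
from h import *
for i in range(3):
    st(); save('scene','s7')
E
```

```text
t 16.95 p [558.3 -16.2  96. ] q [ 0.987  0.162 -0.    -0.   ] F [  2.16  -0.03 -11.05] T [ 0.067 -0.238  0.083] op 0.33 j [-0.65  0.56  0.81  1.9  -0.52  0.91 -0.82]
t 17.0 p [558.3 -16.2  96. ] q [ 0.987  0.162 -0.    -0.   ] F [  1.27   1.02 -10.28] T [ 0.15  -0.183  0.138] op 0.33 j [-0.65  0.56  0.81  1.9  -0.52  0.91 -0.82]
t 17.05 p [558.3 -16.2  96. ] q [ 0.987  0.162 -0.    -0.   ] F [  2.03  -0.24 -10.9 ] T [ 0.142 -0.189  0.033] op 0.331 j [-0.65  0.56  0.81  1.9  -0.52  0.91 -0.82]
```

>>> carry_out --motion '[0,0,0,-0.015,0,0,0,0,0,0,-0.015,0,0,0,0,0,0,-0.013,0,0,0.4,0,0,0,-0.011,0,0,0.8,0,0,0,-0.011,0,0,0.8]'

```text
clock: 17.73
eef_pos: [558.3, -16.1, 95.3]
orientation: [0.973, 0.23, -0.0, -0.0]
contact_force: [0.1, 2.9, -10.0]
opening: 0.333
```

```bash
python3 - <<'E'
from h import *
for i in range(3):
    st(); save('wrist','w8')
E
```

```text
t 17.73 p [558.3 -16.1  95.3] q [ 0.973  0.23  -0.    -0.   ] F [  0.08   2.86 -10.03] T [0.558 0.037 0.086] op 0.333 j [-0.62  0.55  0.78  1.9  -0.49  0.9  -0.71]
t 17.77 p [558.3 -16.1  95.3] q [ 0.973  0.23  -0.    -0.   ] F [ 0.06  3.4  -9.25] T [0.609 0.14  0.065] op 0.335 j [-0.62  0.55  0.78  1.9  -0.49  0.9  -0.71]
t 17.82 p [558.3 -16.1  95.3] q [ 0.973  0.23  -0.    -0.   ] F [-0.56  2.79 -9.21] T [0.624 0.142 0.081] op 0.33 j [-0.62  0.55  0.78  1.9  -0.49  0.9  -0.71]
```

>>> carry_out --motion '[0,0,0.005,0.003,0,0,0.5,0,0,0.005,0.006,0,0,1.0,0,0,0.005,0.009,0,0,1.5,0,0,0.005,0.012,0,0,2,0,0,0.005,0.012,0,0,2]'

```text
clock: 18.5
eef_pos: [558.1, -15.8, 96.0]
orientation: [0.919, 0.395, -0.0, -0.0]
contact_force: [-1.7, 3.0, -8.6]
opening: 0.329
```

```bash
python3 - <<'E'
from h import *
for i in range(3):
    st(); save('wrist','w8')
E
```

```text
t 18.5 p [558.1 -15.8  96. ] q [ 0.919  0.395 -0.    -0.   ] F [-1.68  3.   -8.62] T [0.909 0.536 0.05 ] op 0.329 j [-0.56  0.52  0.69  1.89 -0.43  0.88 -0.41]
t 18.55 p [558.1 -15.8  96. ] q [ 0.919  0.395 -0.    -0.   ] F [-1.37  3.3  -9.79] T [0.877 0.586 0.023] op 0.331 j [-0.56  0.52  0.7   1.89 -0.43  0.88 -0.42]
t 18.6 p [558.1 -15.8  96. ] q [ 0.919  0.395 -0.    -0.   ] F [ -1.78   4.18 -10.08] T [0.9   0.599 0.041] op 0.329 j [-0.56  0.52  0.7   1.89 -0.43  0.88 -0.42]
```

View pics/w8.png

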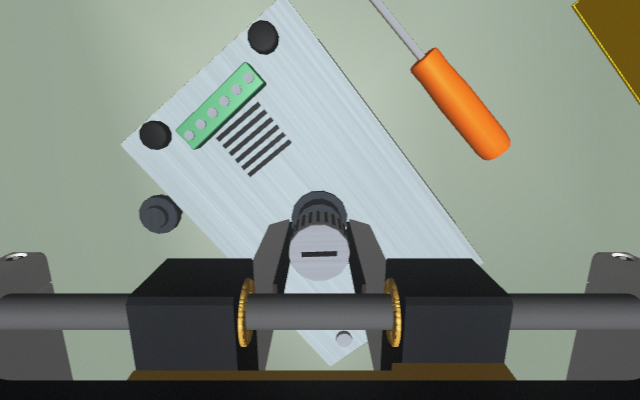

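>>> carry_out --motion '[0,-0.003,0.007,0.003,0,0,0.5,0,-0.003,0.007,0.006,0,0,1,0,-0.003,0.007,0.009,0,0,1.5,0,-0.003,0.008,0.012,0,0,2,0,-0.004,0.008,0.015,0,0,2.5,0,-0.005,0.008,0.018,0,0,3,0,-0.006,0.008,0.021,0,0,3.5,0,-0.006,0.008,0.021,0,0,3.5]'

```text
clock: 19.65
eef_pos: [557.6, -15.5, 97.1]
orientation: [0.757, 0.653, -0.0, -0.0]
contact_force: [-4.3, 4.8, -10.5]
opening: 0.334
```

```bash
python3 - <<'E'
from h import *
for i in range(3):
    st(); save('wrist','w9')
E
```

```text
t 19.65 p [557.6 -15.5  97.1] q [ 0.757  0.653 -0.    -0.   ] F [ -4.27   4.78 -10.52] T [0.932 0.809 0.028] op 0.334 j [-0.46  0.48  0.55  1.89 -0.32  0.86  0.11]
t 19.7 p [557.6 -15.5  97.1] q [ 0.757  0.653 -0.    -0.   ] F [ -2.86   3.74 -10.44] T [0.805 0.841 0.09 ] op 0.331 j [-0.46  0.48  0.55  1.89 -0.32  0.86  0.11]
t 19.75 p [557.6 -15.5  97.1] q [ 0.757  0.653 -0.    -0.   ] F [ -3.34   3.85 -10.86] T [0.806 0.843 0.065] op 0.331 j [-0.46  0.48  0.55  1.89 -0.32  0.86  0.11]
```

>>> carry_out --motion '[0,-0.004,0.005,0,0,0,0.5,0,-0.006,0.005,0.002,0,0,1,0,-0.007,0.005,0.004,0,0,1.5,0,-0.008,0.005,0.007,0,0,2,0,-0.009,0.005,0.01,0,0,2.5,0,-0.01,0.005,0.013,0,0,3,0,-0.01,0.005,0.016,0,0,3.5,0,-0.01,0.005,0.018,0,0,4,0,-0.01,0.005,0.018,0,0,4]'

```text
clock: 20.92
eef_pos: [556.9, -15.6, 98.1]
orientation: [0.489, 0.872, -0.0, -0.0]
contact_force: [-3.7, 1.5, -11.3]
opening: 0.328
```

```bash
python3 - <<'E'
from h import *
for i in range(3):
    st(); save('wrist','w9')
E
```

```text
t 20.93 p [556.9 -15.6  98.1] q [ 0.489  0.872 -0.    -0.   ] F [ -3.67   1.52 -11.29] T [0.321 1.064 0.032] op 0.328 j [-0.33  0.45  0.38  1.89 -0.22  0.85  0.71]
t 20.98 p [556.9 -15.6  98.1] q [ 0.489  0.872 -0.    -0.   ] F [ -5.21   1.01 -10.99] T [0.218 1.219 0.061] op 0.327 j [-0.33  0.45  0.38  1.89 -0.22  0.85  0.71]
t 21.02 p [556.9 -15.6  98.1] q [ 0.489  0.872 -0.001 -0.   ] F [ -4.74   1.59 -10.99] T [0.183 1.191 0.04 ] op 0.329 j [-0.33  0.45  0.38  1.89 -0.22  0.85  0.71]
```

View pics/w9.png

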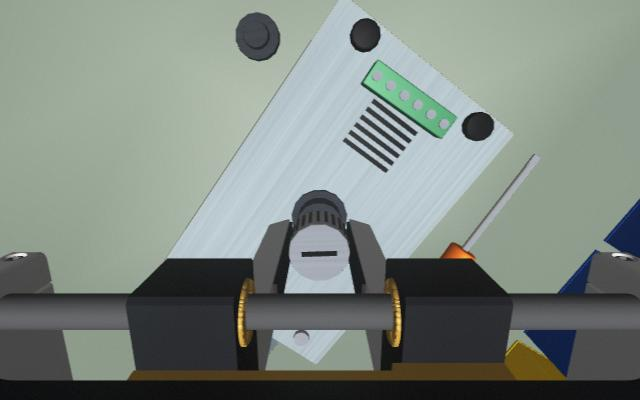

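>>> carry_out --motion '[0,-0.006,0.001,0,0,0,0.5,0,-0.008,0,0,0,0,1,0,-0.009,-0.001,0,0,0,1.5,0,-0.01,-0.002,0,0,0,2,0,-0.01,-0.002,0,0,0,2,0,-0.01,-0.002,-0.01,0,0,2,0,-0.01,-0.002,-0.01,0,0,2]'

```text
clock: 21.95
eef_pos: [556.6, -15.8, 97.7]
orientation: [0.33, 0.944, -0.0, -0.0]
contact_force: [-4.4, -2.5, -10.5]
opening: 0.327
```

```bash
python3 - <<'E'
from h import *
for i in range(3):
    st(); save('wrist','w9')
E
```

```text
t 21.95 p [556.6 -15.8  97.7] q [ 0.33   0.944 -0.    -0.   ] F [ -4.35  -2.5  -10.54] T [-0.481  1.062 -0.027] op 0.327 j [-0.27  0.44  0.3   1.89 -0.17  0.84  1.02]
t 22.0 p [556.6 -15.8  97.7] q [ 0.33   0.944 -0.    -0.   ] F [ -4.33  -2.23 -11.66] T [-0.523  1.109 -0.091] op 0.33 j [-0.27  0.44  0.3   1.89 -0.17  0.84  1.02]
t 22.05 p [556.6 -15.8  97.7] q [ 0.33   0.944 -0.    -0.   ] F [-5.22 -1.68 -9.98] T [-0.5    1.15  -0.015] op 0.332 j [-0.27  0.44  0.3   1.89 -0.17  0.84  1.02]
```

>>> carry_out --motion '[0,-0.006,-0.003,-0.01,0,0,0,0,-0.006,-0.003,-0.02,0,0,0,0,-0.006,-0.003,-0.02,0,0,0]'

```text
clock: 22.48
eef_pos: [556.6, -15.8, 96.8]
orientation: [0.329, 0.944, -0.0, 0.0]
contact_force: [-3.7, -2.0, -6.6]
opening: 0.331
```

```bash
python3 - <<'E'
from h import *
for i in range(3):
    st(); save('wrist','w9')
E
```

```text
t 22.48 p [556.6 -15.8  96.8] q [ 0.329  0.944 -0.     0.   ] F [-3.75 -2.02 -6.64] T [-0.599  1.188 -0.042] op 0.331 j [-0.27  0.44  0.3   1.89 -0.17  0.84  1.02]
t 22.52 p [556.6 -15.8  96.9] q [ 0.329  0.944 -0.     0.   ] F [-4.86 -2.19 -5.67] T [-0.69   1.121 -0.066] op 0.329 j [-0.27  0.44  0.3   1.89 -0.17  0.84  1.02]
t 22.57 p [556.6 -15.8  96.8] q [ 0.329  0.944 -0.     0.   ] F [-4.24 -2.6  -5.77] T [-0.617  1.152 -0.086] op 0.332 j [-0.27  0.44  0.3   1.89 -0.17  0.84  1.02]
```

>>> carry_out --motion '[0,-0.006,-0.003,-0.008,0,0,0,0,-0.006,-0.003,-0.008,0,0,0,0.7,0,0,-0.008,0,0,0,0.7,0,0,-0.008,0,0,0,0.7,0,0,-0.008,0,0,0,0.7,0,0,-0.008,0,0,0,0.7,0,0,-0.008,0,0,0,0.7,0,0,-0.008,0,0,0]'

```text
clock: 23.62
eef_pos: [556.5, -15.5, 96.2]
orientation: [0.329, 0.944, -0.0, -0.0]
contact_force: [-1.0, 0.7, -0.4]
opening: 0.698
```

```bash
python3 - <<'E'
from h import *
st(); save('wrist','w10'); save('scene','s10')
im=cv2.imread('pics/s10.png')[160:270,250:400]; cv2.imwrite('pics/s10z.png',cv2.resize(im,None,fx=5,fy=5,interpolation=cv2.INTER_CUBIC))
E
```

```text
t 23.62 p [556.5 -15.5  96.2] q [ 0.329  0.944 -0.    -0.   ] F [-0.95  0.69 -0.37] T [-0.022 -0.035  0.027] op 0.698 j [-0.27  0.44  0.3   1.89 -0.17  0.84  1.02]
```

View pics/s10z.png

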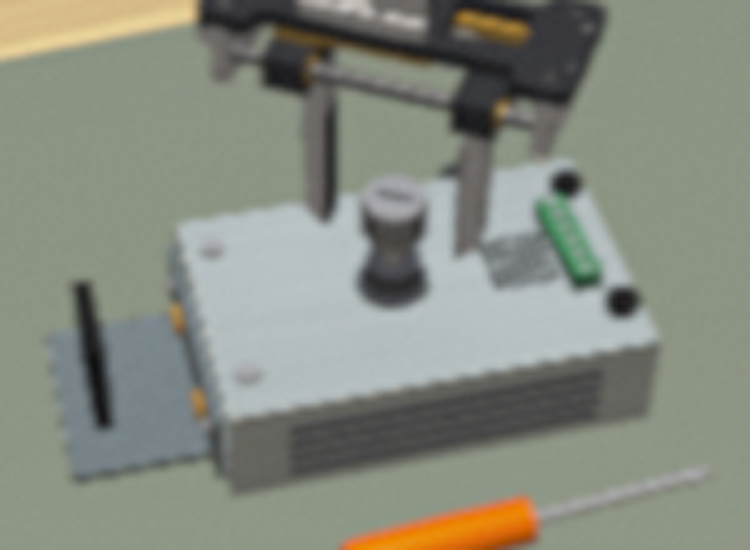

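View pics/w10.png

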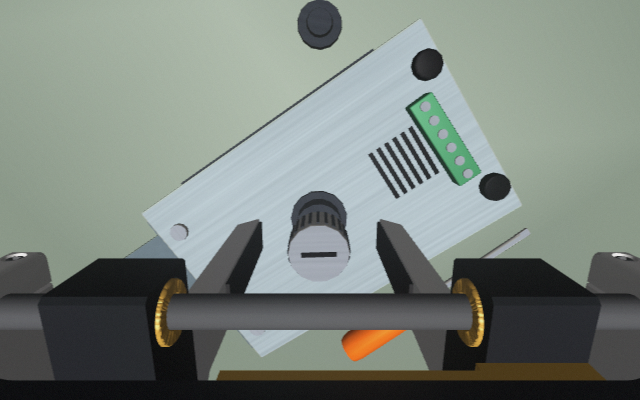

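>>> carry_out --motion '[0.7,0,0,0.4,0,0,0,0.7,0,0,0.9,0,0,0,0.45,-0.05,-0.6,0.9,0,0,0.7,0.45,-0.1,-1.3,0.9,0,0,1.4,0.45,-0.15,-2,0.9,0,0,2.1,0.45,-0.18,-2.56,0.9,0,0,2.8,0.45,-0.18,-2.56,0.9,0,0,3.4,0.45,-0.18,-2.56,0.9,0,0,3.4,0.45,-0.18,-2.56,0.9,0,0,3.4]'

```text
clock: 24.85
eef_pos: [545.7, -168.6, 150.1]
orientation: [0.039, 0.999, 0.0, -0.0]
contact_force: [-0.5, 0.2, 0.1]
opening: 0.45
```

```bash
python3 - <<'E'
from h import *
st(); save('wrist','w11')
for n,z in (('tab_top',75),('screw',107.5)):
    for d in r.pinpoint('wrist',n)[:2]: print(n,d, np.round(atz('wrist',d['pixel'],z),1))
save('top','t11')
for d in r.pinpoint('top','tab_top')[:2]: print(n,d, np.round(atz('top',d['pixel'],75),1))
E
```

```text
t 24.85 p [ 545.7 -168.6  150.1] q [ 0.039  0.999  0.    -0.   ] F [-0.48  0.2   0.05] T [ 0.001  0.009 -0.007] op 0.45 j [ 0.04  0.39  0.25  1.81 -0.12  0.96  1.84]
tab_top {'pixel': [315.2, 198.8], 'confidence': 0.67} [ 545.  -170.7   75. ]
screw {'pixel': [534.7, 212.5], 'confidence': 0.6} [558.2 -16.7 107.5]
```

View pics/w11.png

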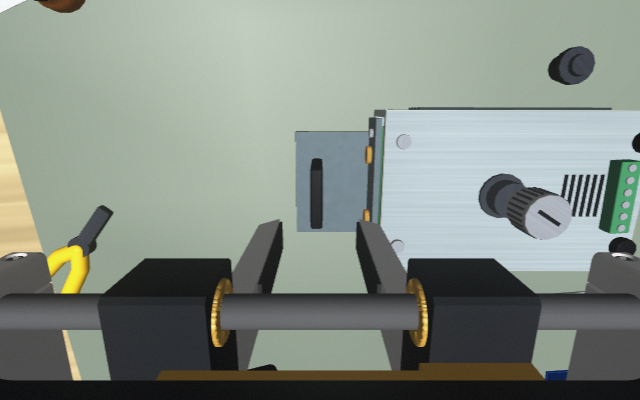

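>>> carry_out --motion '[0.45,0,-0.03,-0.6,0,0,0,0.45,0,-0.03,-1.2,0,0,0,0.45,0,-0.03,-1.6,0,0,0,0.45,0,-0.03,-1.8,0,0,0,0.45,0,-0.03,-1.8,0,0,0,0,0,-0.03,-1.8,0,0,0,0,0,-0.03,-1.8,0,0,0,0,0,-0.03,-1.8,0,0,0,0,0,-0.03,-1.8,0,0,0,0,0,-0.03,-1.8,0,0,0,0,0,-0.03,-1.8,0,0,0]' --grip_force 15

```text
clock: 26.48
eef_pos: [545.8, -171.1, 42.5]
orientation: [0.038, 0.999, -0.0, 0.0]
contact_force: [-1.1, -1.0, 6.4]
opening: 0.104
```

```bash
python3 - <<'E'
from h import *
st(); save('wrist','w12')
E
```

```text
t 26.48 p [ 545.8 -171.1   42.5] q [ 0.038  0.999 -0.     0.   ] F [-1.1  -0.98  6.37] T [-0.122  0.304 -0.133] op 0.104 j [ 0.08  0.54  0.22  1.88 -0.17  0.74  1.89]
```

View pics/w12.png

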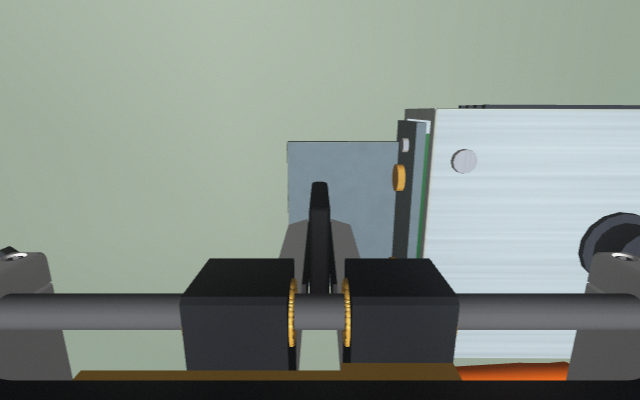

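>>> carry_out --motion '[0,0,-0.015,0.005,0,0,0,0,-0.003,-0.03,0.005,0,0,0,0,-0.004,-0.045,0.005,0,0,0,0,-0.004,-0.05,0.005,0,0,0]'

```text
clock: 27.02
eef_pos: [545.6, -173.9, 42.5]
orientation: [0.038, 0.999, -0.0, 0.0]
contact_force: [0.8, 2.1, 1.5]
opening: 0.105
```

>>> carry_out --motion '[0,-0.005,-0.06,0,0,0,0,0,-0.01,-0.13,0,0,0,0,0,-0.016,-0.2,0,0,0,0,0,-0.022,-0.27,0,0,0,0,0,-0.028,-0.34,0,0,0,0,0,-0.034,-0.41,0,0,0,0,0,-0.039,-0.48,0,0,0,0,0,-0.045,-0.55,0,0,0,0,0,-0.05,-0.62,0,0,0,0,0,-0.056,-0.69,0,0,0,0,0,-0.06,-0.74,0,0,0,0,0,-0.062,-0.77,0,0,0,0,0,-0.062,-0.77,0,0,0]'

```text
invalid input at $.motion: expected a multiple of 7 numbers
```

```bash
python3 - <<'E'
from h import *
st(); save('wrist','w13'); st()
E
```

```text
t 27.02 p [ 545.6 -173.9   42.5] q [ 0.038  0.999 -0.     0.   ] F [0.84 2.06 1.51] T [ 0.408 -0.417 -0.086] op 0.105 j [ 0.08  0.54  0.22  1.87 -0.17  0.75  1.89]
t 27.07 p [ 545.6 -173.9   42.5] q [ 0.038  0.999 -0.     0.   ] F [1.39 2.84 1.59] T [ 0.395 -0.525 -0.148] op 0.103 j [ 0.08  0.54  0.22  1.87 -0.17  0.75  1.89]
```

View pics/w13.png

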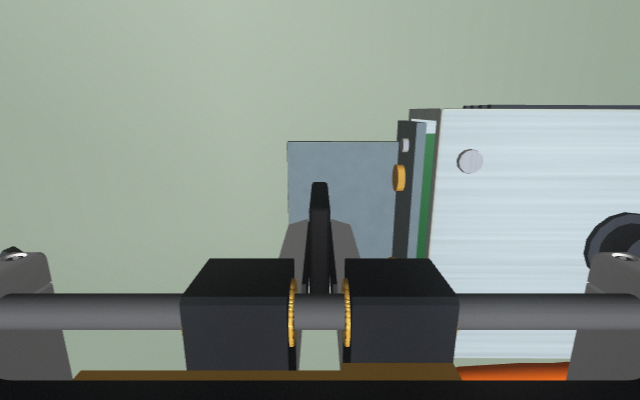

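The first longer pull was refused for a miscounted row, so the arm did not move; I'm sending it again. The picture shows the tab still held, with the gap to the chassis front a little wider.

>>> carry_out --motion '[0,-0.005,-0.06,0,0,0,0,0,-0.01,-0.13,0,0,0,0,0,-0.016,-0.2,0,0,0,0,0,-0.022,-0.27,0,0,0,0,0,-0.028,-0.34,0,0,0,0,0,-0.034,-0.41,0,0,0,0,0,-0.039,-0.48,0,0,0,0,0,-0.045,-0.55,0,0,0,0,0,-0.05,-0.62,0,0,0,0,0,-0.056,-0.69,0,0,0,0,0,-0.06,-0.74,0,0,0,0,0,-0.062,-0.77,0,0,0,0,0,-0.062,-0.77,0,0,0]'

```text
invalid input at $.motion: expected a multiple of 7 numbers
```

>>> carry_out --motion '[0,-0.005,-0.06,0,0,0,0,0,-0.01,-0.13,0,0,0,0,0,-0.016,-0.2,0,0,0,0,0,-0.022,-0.27,0,0,0,0,0,-0.028,-0.34,0,0,0,0,0,-0.034,-0.41,0,0,0,0,0,-0.039,-0.48,0,0,0,0,0,-0.045,-0.55,0,0,0,0,0,-0.05,-0.62,0,0,0,0,0,-0.056,-0.69,0,0,0,0,0,-0.06,-0.74,0,0,0,0,0,-0.062,-0.77,0,0,0,0,0,-0.062,-0.77,0,0,0,0]'

```text
clock: 28.7
eef_pos: [541.8, -220.7, 42.5]
orientation: [0.038, 0.999, -0.0, 0.0]
contact_force: [4.8, -0.5, 0.6]
opening: 0.104
```

```bash
python3 - <<'E'
from h import *
st(); save('wrist','w14'); st()
E
```

```text
t 28.7 p [ 541.8 -220.7   42.5] q [ 0.038  0.999 -0.     0.   ] F [ 4.79 -0.49  0.57] T [-0.145 -1.175 -0.132] op 0.104 j [ 0.16  0.56  0.23  1.84 -0.17  0.76  1.97]
t 28.75 p [ 541.8 -220.7   42.5] q [ 0.038  0.999 -0.     0.   ] F [ 5.5  -1.17 -1.  ] T [-0.225 -1.147 -0.089] op 0.102 j [ 0.16  0.56  0.23  1.84 -0.17  0.76  1.97]
```

View pics/w14.png

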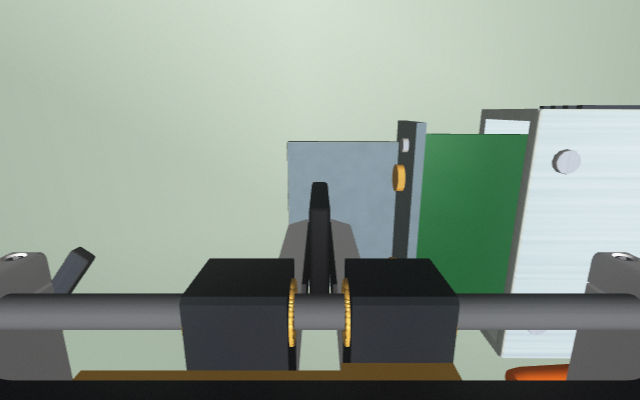

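>>> carry_out --motion '[0.45,0.005,0,0,0,0,0,0.45,0.005,0,0,0,0,0,0.45,0.005,0,0,0,0,0,0.45,0.005,0,0,0,0,0,0.45,0.005,0,0.5,0,0,0,0.45,0.005,0,1.3,0,0,0,0.45,0.005,0,2.2,0,0,0,0.45,0.005,0,3,0,0,0,0.45,0.005,0,3,0,0,0]'

```text
clock: 29.88
eef_pos: [543.4, -220.7, 226.1]
orientation: [0.038, 0.999, -0.001, 0.003]
contact_force: [0.3, -0.4, 0.3]
opening: 0.445
```

```bash
python3 - <<'E'
from h import *
st(); save('wrist','w15')
for n,z in (('tab_top',75),('screw',107.5)):
    for d in r.pinpoint('wrist',n)[:2]: print(n,d, np.round(atz('wrist',d['pixel'],z),1))
save('scene','s15')
for n,z in (('tab_top',75),('screw',107.5)):
    for d in r.pinpoint('scene',n)[:2]: print(n,d, np.round(atz('scene',d['pixel'],z),1))
st()
E
```

```text
t 29.88 p [ 543.4 -220.7  226.1] q [ 0.038  0.999 -0.001  0.003] F [ 0.27 -0.42  0.3 ] T [ 0.008  0.009 -0.024] op 0.445 j [ 0.11  0.33  0.28  1.7  -0.1   1.11  1.91]
tab_top {'pixel': [247.3, 224.5], 'confidence': 0.83} [ 534.  -218.7   75. ]
screw {'pixel': [328.3, 205.0], 'confidence': 0.43} [563.4 -19.8 107.5]
t 30.18 p [ 541.5 -219.9  221.3] q [ 0.038  0.999  0.    -0.001] F [ 0.47  0.01 -0.21] T [ 0.016 -0.033  0.034] op 0.452 j [ 0.11  0.34  0.27  1.71 -0.1   1.11  1.91]
```

View pics/w15.png

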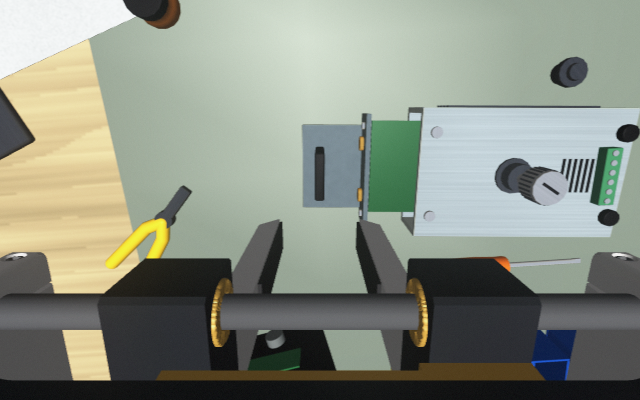

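View pics/s15.png

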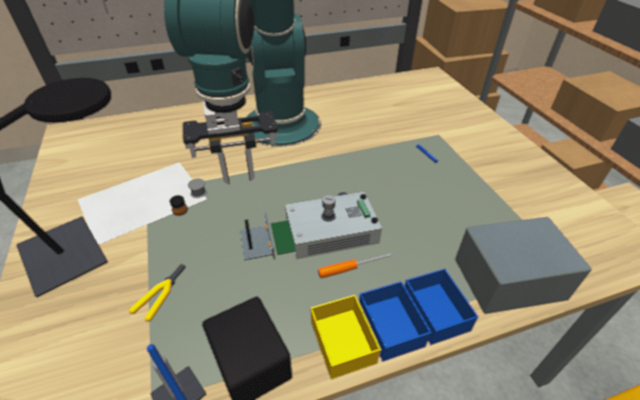

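```bash
python3 - <<'E'
from h import *
st(); save('wrist','w16')
for n,z in (('tab_top',75),('screw',107.5)):
    for d in r.pinpoint('wrist',n)[:2]: print(n,d, np.round(atz('wrist',d['pixel'],z),1))
E
```

```text
t 30.18 p [ 541.5 -219.9  221.3] q [ 0.038  0.999  0.    -0.001] F [ 0.47  0.01 -0.21] T [ 0.016 -0.033  0.034] op 0.452 j [ 0.11  0.34  0.27  1.71 -0.1   1.11  1.91]
tab_top {'pixel': [320.2, 179.4], 'confidence': 0.76} [ 540.  -217.8   75. ]
screw {'pixel': [541.2, 189.0], 'confidence': 0.98} [557.9 -17.  107.5]
```

>>> carry_out --motion '[0.45,0,0,-0.8,0,0,0,0.45,0,0,-1.6,0,0,0,0.45,0,0,-2.3,0,0,0,0.45,0,0,-2.8,0,0,0,0.45,0,0,-3,0,0,0,0.45,0,0,-3,0,0,0,0,0,0,-3,0,0,0,0,0,0,-3,0,0,0,0,0,0,-3,0,0,0,0,0,0,-3,0,0,0,0,0,0,-3,0,0,0,0,0,0,-3,0,0,0]'

```text
clock: 31.82
eef_pos: [542.3, -220.2, 42.9]
orientation: [0.038, 0.999, -0.0, 0.0]
contact_force: [-0.7, 0.9, 6.2]
opening: 0.105
```

>>> carry_out --motion '[0,0,-0.01,0,0,0,0,0,0,-0.02,0,0,0,0,0,0,-0.03,0,0,0,0,0,0,-0.03,0,0,0,0]'

```text
clock: 32.33
eef_pos: [542.2, -221.0, 42.9]
orientation: [0.038, 0.999, 0.001, 0.0]
contact_force: [-3.4, 6.0, 10.5]
opening: 0.106
```

>>> carry_out --motion '[0,0,0.012,0,0,0,0,0.45,0,0.012,0,0,0,0,0.45,0,0.012,0,0,0,0,0.45,0,0.012,0,0,0,0,0.45,0,0.012,0,0,0,0,0.45,0,0.012,0.5,0,0,0,0.45,0,0.012,1.3,0,0,0,0.45,0,0.012,2.2,0,0,0,0.45,0,0.012,3,0,0,0,0.45,0,0.012,3,0,0,0,0.45,0,0.012,3,0,0,0]'

```text
clock: 33.7
eef_pos: [541.7, -221.0, 221.8]
orientation: [0.038, 0.999, 0.0, -0.0]
contact_force: [-0.2, -0.3, -0.4]
opening: 0.452
```

```bash
python3 - <<'E'
from h import *
st(); save('wrist','w17')
for n,z in (('tab_top',75),('screw',107.5)):
    for d in r.pinpoint('wrist',n)[:1]: print(n,d, np.round(atz('wrist',d['pixel'],z),1))
E
```

```text
t 33.7 p [ 541.7 -221.   221.8] q [ 0.038  0.999  0.    -0.   ] F [-0.22 -0.3  -0.35] T [0.022 0.012 0.043] op 0.452 j [ 0.11  0.34  0.28  1.71 -0.1   1.11  1.92]
tab_top {'pixel': [321.5, 181.4], 'confidence': 0.76} [ 541.7 -217.6   75. ]
screw {'pixel': [541.5, 188.9], 'confidence': 0.57} [557.2 -18.  107.5]
```

View pics/w17.png

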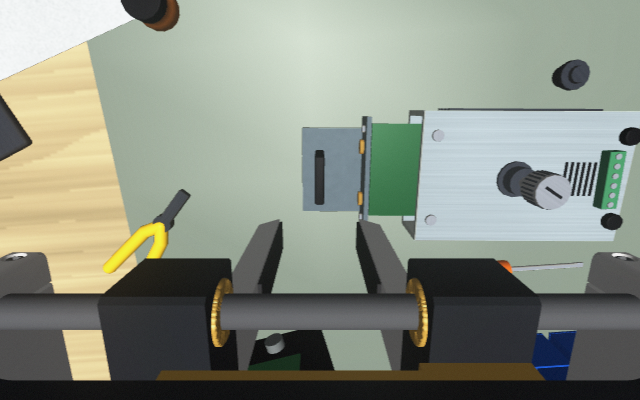

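The picture shows the tab at about (319, 176), clear of the fingers. The module is drawn out, the screw is still raised, and nothing is being touched.

```bash
python3 -c "
from h import *
print(r.job_done())"
```

```text
the job is handed in; nothing more can be done
None
```

The screw is undone and stays up by itself, the module is drawn out to its stop, and the job was handed in at about 34 s. No verdict is reported.

**Screw:** I pulled it up lightly and felt the first stop at roughly 7 mm. The mouth of the thread showed as the pull dropping back to the spring's force at about 15–20° of turn. I raised the screw through the mouth to its second stop, wound it on to about 148°, lowered it until the thread took the load, and let go. It was still raised in the last picture. By the arm's travel the lift is about 17 mm. The grip may have crept up to about 1 mm on the head, so the true lift is probably 16–17 mm.

**Module:** I drew it out by the tab. After letting go I re-gripped and pulled again, and met a firm resistance of about 6 N, so it is at its stop.

**Last checks:**
- **Tool force:** with the gripper open and clear, it was within noise of zero.
- **Module travel:** the estimates disagree a little. The arm moved about 50 mm, while the camera networks give 45–47 mm with an error of about 2 mm. I trust the arm's travel, because the stop was felt.
- **Bystanders:** none looked moved in the pictures. I did not measure their positions.
- **Refused call:** a pull command was refused twice for a miscounted row. The arm did not move, and the corrected call went through.

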